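# Clamp the window cover of a specimen chamber evenly

## Task

Clamp down the glass-windowed cover of the specimen chamber with its four bar-handled screws, working crosswise so that each screw is followed by the one diagonally opposite: first turn all four clockwise until each only nips the cover lightly, then go crosswise again and tighten all four firmly and equally. Feel for the load and do not over-tighten, or the window cracks; leave the things round about alone and let go at the end.

Things in the scene. Friction and masses are not known exactly. Their poses are not given: they have to be found in the camera images.
- chamber: the specimen chamber: a cream-white square box 174 x 174 mm, 45 mm high (its rim to 51 mm), on a dark 230 x 230 x 12 mm stage plate fixed to the table, with a small brass pipe stub on its +y side. Origin: centre of its underside on the table; z up. The screws stand 54 mm from its middle in x and y.
- cover: the aluminium cover plate, 150 x 150 x 10 mm, 0.9 kg, with a round glass window (76 mm) in the middle; it already lies in place inside the chamber's rim, its top 55 mm above the table (the window ring stands 5 mm higher). Origin: centre of its underside.
- screw0: clamp screw 0, at the chamber's +x +y corner, diagonally opposite screw 2. Bar handle, black, 40 mm long (its x), 12 mm thick (its y: grip it across this), 26 mm tall. Origin: centre of the bar, on the upright screw axis, 90 mm above the table. Grip the upper 20 mm of the bar; its underside is 22 mm above the cover.
- screw1: clamp screw 1, at the chamber's +x -y corner, diagonally opposite screw 3. Same as screw 0. All four tighten clockwise seen from above. The handle keeps its height; the screw drives its foot down 6 mm per rad through a spring of 8 N per mm, and stays where it is left. The handle sits on a torsion spring (4 N m per rad) and springs back a little when let go.
- screw2: clamp screw 2, at the chamber's -x -y corner, diagonally opposite screw 0. Same as screw 0. Any screw takes a steady 0.30 N m while its foot is in the air (0.22 to 0.27 is left when the hand stops and holds); from touching the cover on it rises by 0.29 N m per rad (clamping force 48 N per rad). Where the bar points tells nothing of the tightness.
- screw3: clamp screw 3, at the chamber's -x +y corner, diagonally opposite screw 1. Same as screw 0. For all, rise of the torque above that of free turning: 0.07 N m is a light nip (12 N of clamping force), 0.23 N m is firm (39 N), above 0.33 N m the window is in danger.
- spindle0: the spindle inside screw 0, on its axis, moving only up and down; its lower end carries a steel pressure foot, a disc 18 mm across and 6 mm thick, that clamps the cover. Origin: a point inside the screw that does not tell how far the foot is from the cover: 0.4 to 5.5 mm at the start (0.07 to 0.9 rad of free turn), different for each.
- spindle1: the spindle inside screw 1, on its axis, moving only up and down; its lower end carries a steel pressure foot, a disc 18 mm across and 6 mm thick, that clamps the cover. Origin: a point inside the screw that does not tell how far the foot is from the cover: 0.4 to 5.5 mm at the start (0.07 to 0.9 rad of free turn), different for each.
- spindle2: the spindle inside screw 2, on its axis, moving only up and down; its lower end carries a steel pressure foot, a disc 18 mm across and 6 mm thick, that clamps the cover. Origin: a point inside the screw that does not tell how far the foot is from the cover: 0.4 to 5.5 mm at the start (0.07 to 0.9 rad of free turn), different for each.
- spindle3: the spindle inside screw 3, on its axis, moving only up and down; its lower end carries a steel pressure foot, a disc 18 mm across and 6 mm thick, that clamps the cover. Origin: a point inside the screw that does not tell how far the foot is from the cover: 0.4 to 5.5 mm at the start (0.07 to 0.9 rad of free turn), different for each.
- lens: bystander: a black objective lens standing on its nose, 42 mm across, 62 mm tall; origin: centre of its underside
- oil: bystander: a small amber jar, 40 mm across, 70 mm tall; origin: centre of its underside
- tray: bystander: an empty grey tray 110 x 150 x 22 mm; origin: centre of its underside
Things that resemble listed ones, but are neither listed nor needed, are in the scene too. What is meant by the cover is not red, and is the larger of those in its own colour.

How it is judged (in metres and radians):
On the way, in this order (a step that is already met when the one before it is completed fails the run):
1. all four screws nip the cover (each clamps with more than 4 N) (contact force between each of spindle0, spindle1, spindle2, spindle3 and cover above 4 N), for 0.1 s.
2. all four screws are firm (each clamps with more than 29 N) (contact force between each of spindle0, spindle1, spindle2, spindle3 and cover above 29 N), for 0.2 s.
At the end, for the whole second after the job is handed in: Each of the four feet presses on the cover with 29 to 49 N (0.17 to 0.29 N m above free turning), the cover lies at rest in its rim, and the screws are let go (all of step 2 and contact force between each of spindle0, spindle1, spindle2, spindle3 and cover below 49 N and distance of cover from where it was at the start of the episode below 0.01 m and linear speed of cover below 0.02 m/s); the robot touches nothing.
It fails at once if a screw is over-tightened (clamps with more than 58 N) (contact force between any of spindle0, spindle1, spindle2, spindle3 and cover above 58 N).
It fails at once if a screw is tightened hard (over 26 N) while another does not yet nip the cover (under 2 N) (contact force between any of spindle0, spindle1, spindle2, spindle3 and cover above 26 N and contact force between any of spindle0, spindle1, spindle2, spindle3 and cover below 2 N).
It fails at once if not crosswise: two neighbours nip (over 4 N) or are firm (over 29 N) while the other two are still free (under 2 N) or not firm (under 24 N) (((contact force between each of spindle0, spindle1 and cover above 4 N and contact force between each of spindle2, spindle3 and cover below 2 N) or (contact force between each of spindle1, spindle2 and cover above 4 N and contact force between each of spindle3, spindle0 and cover below 2 N) or (contact force between each of spindle2, spindle3 and cover above 4 N and contact force between each of spindle0, spindle1 and cover below 2 N) or (contact force between each of spindle3, spindle0 and cover above 4 N and contact force between each of spindle1, spindle2 and cover below 2 N)) or ((contact force between each of spindle0, spindle1 and cover above 29 N and contact force between each of spindle2, spindle3 and cover below 24 N) or (contact force between each of spindle1, spindle2 and cover above 29 N and contact force between each of spindle3, spindle0 and cover below 24 N) or (contact force between each of spindle2, spindle3 and cover above 29 N and contact force between each of spindle0, spindle1 and cover below 24 N) or (contact force between each of spindle3, spindle0 and cover above 29 N and contact force between each of spindle1, spindle2 and cover below 24 N))).
It fails at once if the window cover is hit or leaned on (more than 20 N) (contact force between any of the fingers, the arm and cover above 20 N).
It fails at once if a bystander is pushed more than 30 mm (distance of any of lens, oil, tray from where it was at the start of the episode above 0.03 m).
It also fails if it takes over 72 s, if anything falls off the work surface, if the arm or the gripper's body presses on something with over 40 N, if the wrist force passes 120 N, or if a joint passes its speed limit or range.

## Robot

A 6-joint arm with a two-finger parallel gripper is mounted at the origin on the work surface. World frame = base frame: x ahead of the robot, y to its left, z up, the work surface at z = 0. Lengths are in mm, angles in rad, forces in N, time in s.
With the tool pointing down it reaches from about 350 to 775 mm from the base axis. Payload 7.3 kg.
Tool frame: the origin (TCP) lies at the very end of the fingers, on their centre line; the grasp point (between the pads) lies 19 mm behind it; z points along the fingers, y is the line along which they close (so a half turn about z gives the same grasp; the last joint's range is limited). The gripper opens to 92 mm and grips with 3 to 60 N. Pads are 19 mm wide; open, the fingers measure 130 mm over their backs; the gripper's body (75 mm by 190 mm) begins 47 mm behind the grasp point.
Start: joints at [-1.343, 0.342, 1.524, -0, 1.275, -0.146], TCP at [191.73, -488.758, 226.741] pointing down, gripper open.
Joint ranges: [-2.53, 2.53], [-0.77, 2.02], [0.04, 2.7], [-1, 4.14], [0.28, 2.66], [-3.11, 3.11]. Speed limits (rad/s): [2.57, 2.57, 3.14, 3.14, 3.14, 3.14].

## Interface

Orientations are given as [roll, pitch, yaw] about the fixed x, y, z axes, in that order (R = Rz(yaw) Ry(pitch) Rx(roll)).
In Python, from plant import bot gives the robot as it stands.
- The arm moves only by the tool jog_arm, never from a script. Its argument "targets" is a list of rows, each an object with "xyz": the shift along the tool's x, y, z as a fraction of full scale, a list of three; "spin": the turn about the tool's z as a fraction of full scale. In form: [{"xyz": [x, y, z], "spin": spin}, ...]. A call has exactly 10 rows; each row shifts and turns the commanded pose from where the row before left it, along the tool's axes as they then stand; what a row does not reach is not made up. Full scale, the value 1, is 80 mm for a shift and 0.1 rad for a turn. A row lasts 1/8 s, in which the tool goes at most 62.5 mm and 10.7 degrees, less where a joint would pass 70% of its speed; a pose out of reach is approached as far as the arm can. A call with a number of a shift or a turn outside -1 to 1 is refused whole. A call with a gripper value outside its range is refused whole. "gripper" is the opening in per cent of the stroke, from 0 (shut) to 100 (fully open), set as the call begins (left out, the last holds). The fingers move at their own pace and stop on an object; the grip force is fixed at half the most. Time passes only in rows, so rows that do not move let the fingers close, or fill a call up. It gives the time, the measured TCP pose, the force, the opening and the grip force at its end, in the units of the state.
- bot.get_obs(): the state, without advancing time (a new reading comes with each control period).
- bot.capture(name): name is "scene" or "top"; returns the picture (384x512x3 uint8, blue, green, red); there is no depth.
- bot.get_calibration(name): a dict with "vfov" (degrees; the focal length in pixels is half the picture's height over the tangent of half this angle, whatever the lens; pixels are square), "cx", "cy" (the principal point, pixels), "eye" and "rotation" of the camera in the world. Camera axes: x right, y down, z forward; pixel columns grow to the right and rows downward; lengths in mm; the calibration is good to about 2 mm. A picture is of the moment at which its call begins. get_calibration takes no time and is no camera call.
- bot.close_job(): hands the job in; it is judged then, once.
The state is a dict: "time": time; "joint_positions": joint angles; "dq": joint speeds; "tau": joint torques, N m; "tool_pos": TCP position; "tcp_rot": TCP orientation; "contact_force": force on the tool from outside, world axes, zero at the start; "moment": the same for the moment, N m; "grip_width": finger opening in mm; "finger_force": force on a finger pad.
Only numpy, scipy, OpenCV 4.12 (cv2) and the standard library are available. Lean on these libraries where they do the work, as an engineer would, in place of code of your own. Each camera call takes 0.05 s, during which the arm holds its last target. There are 200 camera calls.

## Working session

There is one attempt and no reset: what is moved stays moved. The work goes in short steps, Python scripts to look and compute and a tool call to move; the robot and the scene stay as the last step left them, time stands still between calls to the robot, and variables do not carry over. Pictures are saved under pics/ and viewed, at most 10 in all, crops included, and the job is handed in when it is done.

Besides the shell and the picture viewer there is one more tool, called after "Request:" as name([rows], argument=value, ...), one row to a line, values as JSON. jog_arm: Moves the arm, as the interface text tells. Shift numbers are shares of 80 mm and turn numbers shares of 0.1 rad, none past 1 either way. Its arguments: {"type":"object","properties":{"targets":{"type":"array","items":{"type":"object","properties":{"xyz":{"type":"array","items":{"type":"number"}},"spin":{"type":"number"}}}},"gripper":{"type":"number"}},"required":["targets"]}

```bash
mkdir -p pics; ls
python3 - <<'E'
from plant import bot
import cv2
o=bot.get_obs()
print(o)
for n in("scene","top"):
    cv2.imwrite(f"pics/{n}0.png",bot.capture(n)); print(bot.get_calibration(n))
E
```

```text
pics
{'time': 0.0, 'joint_positions': array([-1.34299939e+00,  3.42733046e-01,  1.52504346e+00,  1.89406047e-05,
        1.27539912e+00, -1.45995302e-01]), 'dq': array([-0.00130414, -0.00053304, -0.00155734, -0.00085488, -0.00013004,
       -0.00033234]), 'tau': array([-1.09617954e-04, -4.31239200e+01, -2.44225895e+01,  7.18197436e-02,
        5.60576341e-02, -1.19292654e-04]), 'tool_pos': array([ 191.63567348, -488.32443846,  226.030384  ]), 'tcp_rot': array([-3.14002916e+00, -2.48204682e-04,  3.73786517e-01]), 'contact_force': array([-0.88475116, -0.28995045, -0.07642615]), 'moment': array([ 0.01534392, -0.00323383, -0.0009996 ]), 'finger_force': 0.0, 'grip_width': 91.99357159909295}
{'vfov': 46.37753575401656, 'cx': 265.08457528342916, 'cy': 186.15168309844609, 'eye': array([1123.76131106,  580.52147084,  906.34974879]), 'rotation': array([-2.39121847,  0.00867197,  2.3509194 ])}
{'vfov': 43.35686024299351, 'cx': 243.19232738321352, 'cy': 195.09695588990024, 'eye': array([ 391.81537428,   20.70628829, 1177.55268595]), 'rotation': array([-2.95101124, -0.0143214 , -1.57857302])}
```

View pics/top0.png

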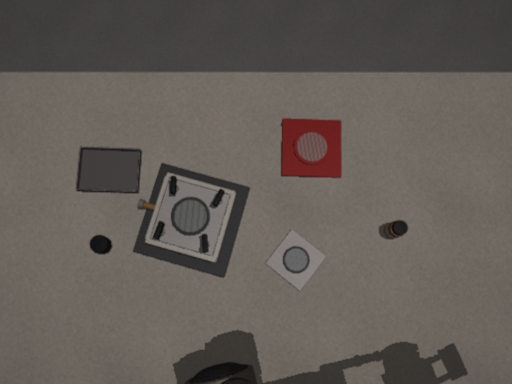

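View pics/scene0.png

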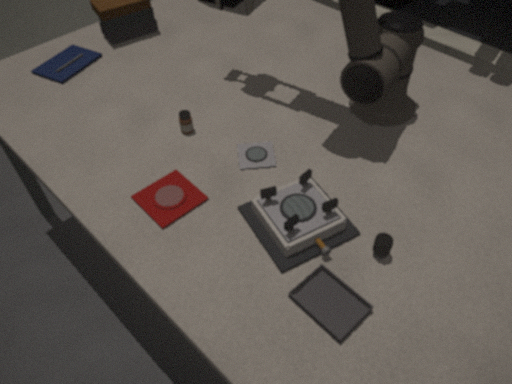

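The candidates in `top0` are the red plate (311,148), the small grey plate (296,260) and the plate in the chamber (190,216). The last one fits: it isn't red, it's the larger of the grey ones, and it sits in the rim with four screws. The pipe stub at (147,206) marks +y, so the screws are 0 (173,186), 1 (218,198), 2 (204,244) and 3 (159,231).

```bash
cat > h.py <<'E'
import numpy as np,cv2
from scipy.spatial.transform import Rotation as R
from plant import bot
def cam(n):
    c=bot.get_calibration(n); f=192/np.tan(np.radians(c['vfov'])/2)
    return R.from_euler('xyz',c['rotation']).as_matrix(),np.array(c['eye']),f,c['cx'],c['cy']
def ray(n,uv,z):
    M,e,f,cx,cy=cam(n); d=M@np.array([(uv[0]-cx)/f,(uv[1]-cy)/f,1]); return e+d*(z-e[2])/d[2]
def proj(n,p):
    M,e,f,cx,cy=cam(n); q=M.T@(np.array(p)-e); return q[:2]/q[2]*f+[cx,cy]
E
python3 - <<'E'
from h import *
im=cv2.imread('pics/top0.png')
c=im[170:262,135:247]; cv2.imwrite('pics/c0.png',cv2.resize(c,None,fx=6,fy=6,interpolation=cv2.INTER_CUBIC))
for uv in [(173,186),(218,198),(204,244),(159,231)]: print(ray('top',uv,95).round(1))
print(ray('top',(190,216),60).round(1), proj('top',[191.6,-488.3,226]))
for uv in [(163,165),(248,186),(223,276),(134,253)]: print(ray('top',uv,12).round(1))
E
```

```text
[622.5 163.9  95. ]
[594.1  61.   95. ]
[489.6  92.1  95. ]
[519.4 193.2  95. ]
[558.3 127.5  60. ] [508.59930743 395.04175802]
[693.6 200.7  12. ]
[639.4  -9.8  12. ]
[420.7  51.8  12. ]
[476.7 264.9  12. ]
```

View pics/c0.png

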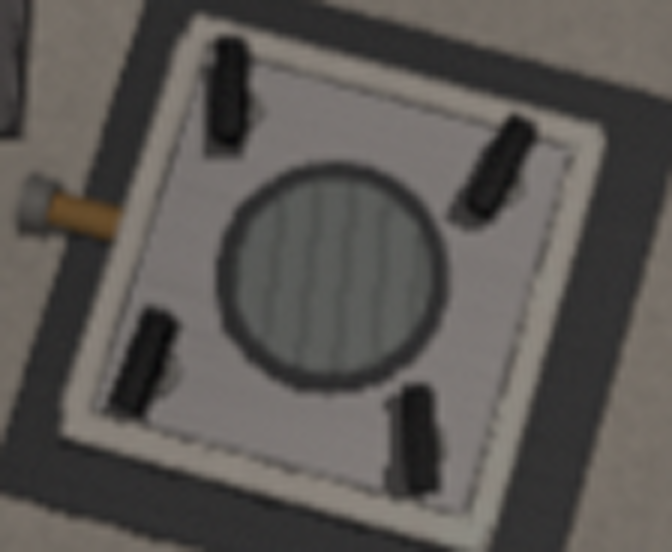

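The crop confirms it: a cover with a ring window, four black bars and the stub on the left. Next I'll measure the bar angles and axes.

```bash
cat > meas.py <<'E'
from h import *
from scipy.optimize import minimize
C=np.array([557.6,126.9]);yaw=-0.279
def bars(img,cam_='top'):
    g=cv2.GaussianBlur(cv2.cvtColor(img,cv2.COLOR_BGR2GRAY),(3,3),0).astype(float)
    Rm=np.array([[np.cos(yaw),-np.sin(yaw)],[np.sin(yaw),np.cos(yaw)]])
    out=[]
    S=4
    for k,l in enumerate([(54,54),(54,-54),(-54,-54),(-54,54)]):
        p=C+Rm@np.array(l); u0=proj(cam_,[*p,95]).round().astype(int)-16
        pa=cv2.resize(g[u0[1]:u0[1]+33,u0[0]:u0[0]+33],None,fx=S,fy=S,interpolation=cv2.INTER_CUBIC)
        def cost(v):  # silhouette of the box, score: mean inside dark vs outside
            x,y,a=v[0],v[1],v[2]; c,s=np.cos(a),np.sin(a)
            P=np.array([proj(cam_,[x+c*i*20-s*j*6,y+s*i*20+c*j*6,z]) for i in(-1,1) for j in(-1,1) for z in(77,103)])
            q=(((P-u0+.5)*S-.5)*16).round().astype(np.int32)
            m=np.zeros(pa.shape,np.uint8); cv2.fillConvexPoly(m,cv2.convexHull(q),255,cv2.LINE_8,4)
            ring=cv2.dilate(m,np.ones((9,9)))>m
            return pa[m>0].mean()-pa[ring].mean()
        best=min((minimize(cost,[*p,a],method='Nelder-Mead',options=dict(initial_simplex=[[*p,a],[p[0]+5,p[1],a],[p[0],p[1]+5,a],[*p,a+.3]])) for a in np.arange(-1.5,1.6,.4)),key=lambda r:r.fun)
        out.append((best.x,best.fun,p))
    return out
E
python3 - <<'E'
from meas import *
for x,f,p in bars(cv2.imread('pics/top0.png')): print(x.round(3),round(f,1),p.round(1))
E
```

```text
Traceback (most recent call last):
  File "meas.py", line 19, in bars
    best=min((minimize(cost,[*p,a],method='Nelder-Mead',options=dict(initial_simplex=[[*p,a],[p[0]+5,p[1],a],[p[0],p[1]+5,a],[*p,a+.3]])) for a in np.arange(-1.5,1.6,.4)),key=lambda r:r.fun)
  File "meas.py", line 19, in <genexpr>
    best=min((minimize(cost,[*p,a],method='Nelder-Mead',options=dict(initial_simplex=[[*p,a],[p[0]+5,p[1],a],[p[0],p[1]+5,a],[*p,a+.3]])) for a in np.arange(-1.5,1.6,.4)),key=lambda r:r.fun)
              ~~~~~~~~^^^^^^^^^^^^^^^^^^^^^^^^^^^^^^^^^^^^^^^^^^^^^^^^^^^^^^^^^^^^^^^^^^^^^^^^^^^^^^^^^^^^^^^^^^^^^^^^^^^^^^^^^^^^^^^^^^^
  File "meas.py", line 14, in cost
    P=np.array([proj(cam_,[x+c*i*20-s*j*6,y+s*i*20+c*j*6,z]) for i in(-1,1) for j in(-1,1) for z in(77,103)])
                ~~~~^^^^^^^^^^^^^^^^^^^^^^^^^^^^^^^^^^^^^^^^
  File "h.py", line 10, in proj
    M,e,f,cx,cy=cam(n); q=M.T@(np.array(p)-e); return q[:2]/q[2]*f+[cx,cy]
                ~~~^^^
  File "h.py", line 5, in cam
    c=bot.get_calibration(n); f=192/np.tan(np.radians(c['vfov'])/2)
ValueError: time passes only in moves, steps and waits
```

```bash
sed -i 's/^import numpy/import functools\nimport numpy/; s/^def cam/@functools.cache\ndef cam/' h.py
python3 - <<'E'
from meas import *
for x,f,p in bars(cv2.imread('pics/top0.png')): print(x.round(3),round(f,1),p.round(1))
print(bot.get_obs()['time'])
E
```

```text
[ 6.24298e+02  1.65404e+02 -9.90000e-02] -51.7 [624.4 163.9]
[ 5.94848e+02  6.26630e+01 -5.24000e-01] -53.4 [594.6  60.1]
[4.91862e+02 9.13700e+01 9.50000e-02] -45.0 [490.8  89.9]
[ 5.21292e+02  1.94899e+02 -3.45000e-01] -55.1 [520.6 193.7]
0.1
```

```bash
cat > plan.py <<'E'
# plan.py: from start pose through waypoints (x,y,z,yaw,rows) -> rows in tool axes
import sys,json,numpy as np
def plan(p,wps):
    p=np.array(p,float); rows=[]
    for *w,n in wps:
        w=np.array(w,float)
        for k in range(n):
            d=(w-p)/(n-k); c,s=np.cos(p[3]),np.sin(p[3])
            r=np.array([(c*d[0]+s*d[1])/80,(s*d[0]-c*d[1])/80,-d[2]/80,-d[3]/.1]).round(2)
            assert abs(r).max()<=1,(r,k)
            t=r*[80,80,80,.1]
            p+=[c*t[0]+s*t[1],s*t[0]-c*t[1],-t[2],-t[3]]; rows.append(r.tolist())
    for i in range(0,len(rows),10): print(json.dumps([dict(xyz=r[:3],spin=r[3]) for r in rows[i:i+10]]).replace(' ',''))
    print('end',p.round(3))
if __name__=='__main__': plan(*eval(sys.argv[1]))
E
python3 plan.py "([191.73,-488.76,226.74,.374],[(624.4,165.4,150,3.04,30)])"
```

```text
[{"xyz":[0.27,-0.19,0.03],"spin":-0.89},{"xyz":[0.28,-0.16,0.03],"spin":-0.89},{"xyz":[0.3,-0.14,0.03],"spin":-0.89},{"xyz":[0.31,-0.11,0.03],"spin":-0.89},{"xyz":[0.32,-0.08,0.03],"spin":-0.89},{"xyz":[0.32,-0.05,0.03],"spin":-0.89},{"xyz":[0.33,-0.03,0.03],"spin":-0.89},{"xyz":[0.33,0.0,0.03],"spin":-0.89},{"xyz":[0.32,0.03,0.03],"spin":-0.89},{"xyz":[0.32,0.06,0.03],"spin":-0.89}]
[{"xyz":[0.31,0.09,0.03],"spin":-0.89},{"xyz":[0.3,0.12,0.03],"spin":-0.89},{"xyz":[0.29,0.14,0.03],"spin":-0.89},{"xyz":[0.28,0.17,0.03],"spin":-0.89},{"xyz":[0.26,0.19,0.03],"spin":-0.89},{"xyz":[0.25,0.22,0.03],"spin":-0.89},{"xyz":[0.23,0.24,0.03],"spin":-0.89},{"xyz":[0.2,0.26,0.03],"spin":-0.89},{"xyz":[0.18,0.27,0.03],"spin":-0.89},{"xyz":[0.15,0.29,0.04],"spin":-0.89}]
[{"xyz":[0.13,0.3,0.03],"spin":-0.89},{"xyz":[0.1,0.31,0.04],"spin":-0.89},{"xyz":[0.07,0.32,0.03],"spin":-0.89},{"xyz":[0.05,0.32,0.04],"spin":-0.88},{"xyz":[0.02,0.33,0.03],"spin":-0.89},{"xyz":[-0.01,0.33,0.04],"spin":-0.88},{"xyz":[-0.04,0.32,0.03],"spin":-0.89},{"xyz":[-0.07,0.32,0.04],"spin":-0.88},{"xyz":[-0.1,0.31,0.03],"spin":-0.89},{"xyz":[-0.13,0.3,0.04],"spin":-0.88}]
end [624.502 165.348 149.94    3.04 ]
```

Request:
jog_arm([
  {"xyz": [0.27,-0.19,0.03],"spin": -0.89},
  {"xyz": [0.28,-0.16,0.03],"spin": -0.89},
  {"xyz": [0.3,-0.14,0.03],"spin": -0.89},
  {"xyz": [0.31,-0.11,0.03],"spin": -0.89},
  {"xyz": [0.32,-0.08,0.03],"spin": -0.89},
  {"xyz": [0.32,-0.05,0.03],"spin": -0.89},
  {"xyz": [0.33,-0.03,0.03],"spin": -0.89},
  {"xyz": [0.33,0.0,0.03],"spin": -0.89},
  {"xyz": [0.32,0.03,0.03],"spin": -0.89},
  {"xyz": [0.32,0.06,0.03],"spin": -0.89},
], gripper=45)

```text
time: 1.35
tool_pos: [336.5, -269.4, 202.4]
tcp_rot: [-3.141, -0.0, 1.267]
contact_force: [0.4, -1.1, -0.8]
grip_width: 41.6
finger_force: 0.0
```

Request:
jog_arm([
  {"xyz": [0.31,0.09,0.03],"spin": -0.89},
  {"xyz": [0.3,0.12,0.03],"spin": -0.89},
  {"xyz": [0.29,0.14,0.03],"spin": -0.89},
  {"xyz": [0.28,0.17,0.03],"spin": -0.89},
  {"xyz": [0.26,0.19,0.03],"spin": -0.89},
  {"xyz": [0.25,0.22,0.03],"spin": -0.89},
  {"xyz": [0.23,0.24,0.03],"spin": -0.89},
  {"xyz": [0.2,0.26,0.03],"spin": -0.89},
  {"xyz": [0.18,0.27,0.03],"spin": -0.89},
  {"xyz": [0.15,0.29,0.04],"spin": -0.89},
])

```text
time: 2.6
tool_pos: [481.1, -52.2, 177.6]
tcp_rot: [-3.141, -0.0, 2.157]
contact_force: [0.6, 0.3, -0.5]
grip_width: 41.0
finger_force: 0.0
```

Request:
jog_arm([
  {"xyz": [0.13,0.3,0.03],"spin": -0.89},
  {"xyz": [0.1,0.31,0.04],"spin": -0.89},
  {"xyz": [0.07,0.32,0.03],"spin": -0.89},
  {"xyz": [0.05,0.32,0.04],"spin": -0.88},
  {"xyz": [0.02,0.33,0.03],"spin": -0.89},
  {"xyz": [-0.01,0.33,0.04],"spin": -0.88},
  {"xyz": [-0.04,0.32,0.03],"spin": -0.89},
  {"xyz": [-0.07,0.32,0.04],"spin": -0.88},
  {"xyz": [-0.1,0.31,0.03],"spin": -0.89},
  {"xyz": [-0.13,0.3,0.04],"spin": -0.88},
])

```text
time: 3.85
tool_pos: [624.8, 165.9, 149.3]
tcp_rot: [-3.141, -0.001, 3.043]
contact_force: [1.0, 0.3, -0.4]
grip_width: 41.3
finger_force: 0.0
```

Run:
```python
from h import *
o=bot.get_obs(); print(o['joint_positions'].round(3),o['tool_pos'].round(1),o['moment'].round(3))
a=bot.capture('top'); b=bot.capture('scene')
f=lambda i:cv2.resize(i,None,fx=5,fy=5,interpolation=cv2.INTER_CUBIC)
cv2.imwrite('pics/s1.png',np.hstack([f(a[150:270,130:210]),f(b[150:270,245:325])]))
cv2.imwrite('pics/t1.png',a)
for z in (150,170):print(proj('top',[624.5,165.3,z]),proj('scene',[624.5,165.3,z]))
```

```text
[ 0.141  0.628  1.268 -0.     1.247 -1.331] [624.8 165.9 149.3] [ 0.049 -0.136  0.015]
[169.13182373 179.86704362] [293.29851748 205.18891496]
[167.85550509 177.80230606] [293.64055303 199.2319186 ]
```

View pics/s1.png

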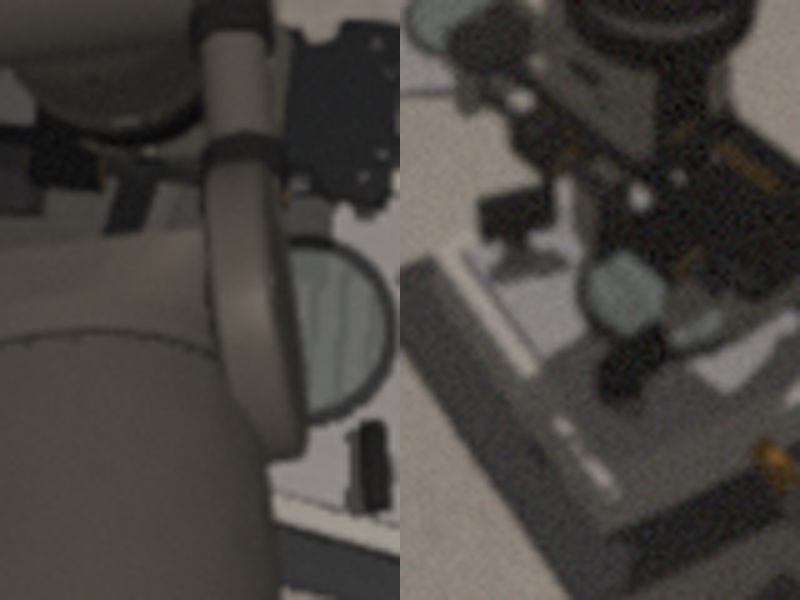

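The scene half shows the open fingers straight above screw 0's bar, near (291,224) in the full picture, which agrees with the projection. I'm going down and gripping.

Request:
jog_arm([
  {"xyz": [0,0,0.2],"spin": 0},
  {"xyz": [0,0,0.2],"spin": 0},
  {"xyz": [0,0,0.2],"spin": 0},
  {"xyz": [0,0,0.15],"spin": 0},
  {"xyz": [0,0,0.08],"spin": 0},
  {"xyz": [0,0,0],"spin": 0},
  {"xyz": [0,0,0],"spin": 0},
  {"xyz": [0,0,0],"spin": 0},
  {"xyz": [0,0,0],"spin": 0},
  {"xyz": [0,0,0],"spin": 0},
])

```text
time: 5.2
tool_pos: [624.7, 165.3, 83.7]
tcp_rot: [-3.142, 0.0, 3.04]
contact_force: [-0.0, -0.4, -0.1]
grip_width: 41.2
finger_force: 0.0
```

Request:
jog_arm([
  {"xyz": [0,0,0],"spin": 0},
  {"xyz": [0,0,0],"spin": 0},
  {"xyz": [0,0,0],"spin": 0},
  {"xyz": [0,0,0],"spin": 0},
  {"xyz": [0,0,0],"spin": 0},
  {"xyz": [0,0,0],"spin": 0},
  {"xyz": [0,0,0],"spin": 0},
  {"xyz": [0,0,0],"spin": 0},
  {"xyz": [0,0,0],"spin": 0},
  {"xyz": [0,0,0],"spin": 0},
], gripper=0)

```text
time: 6.45
tool_pos: [624.4, 164.4, 83.5]
tcp_rot: [-3.14, -0.001, 3.04]
contact_force: [-2.0, -4.1, 1.9]
grip_width: 12.2
finger_force: 29.7
```

```bash
cat > o.py <<'E'
from plant import bot
o=bot.get_obs();print(round(o['time'],2),o['tool_pos'].round(1),o['tcp_rot'].round(4),'F',o['contact_force'].round(1),'M',o['moment'].round(3),'tau6',o['tau'][5].round(3),o['grip_width'].round(1),o['finger_force'])
E
python3 o.py
```

```text
Traceback (most recent call last):
  File "o.py", line 2, in <module>
    o=bot.get_obs();print(round(o['time'],2),o['tool_pos'].round(1),o['tcp_rot'].round(4),'F',o['contact_force'].round(1),'M',o['moment'].round(3),'tau6',o['tau'][5].round(3),o['grip_width'].round(1),o['finger_force'])
                                                                                                                                                                               ^^^^^^^^^^^^^^^^^^^^^
AttributeError: 'float' object has no attribute 'round'
```

```bash
sed -i "s/o\['grip_width'\].round(1)/round(o['grip_width'],1)/" o.py; python3 o.py
```

```text
6.45 [624.4 164.4  83.5] [-3.1401e+00 -7.0000e-04  3.0399e+00] F [-2.  -4.1  1.9] M [-0.781  0.18   0.204] tau6 0.183 12.2 29.72409725189209
```

Request:
jog_arm([
  {"xyz": [0,-0.01,0],"spin": 0.2},
  {"xyz": [0,0,0],"spin": 0.2},
  {"xyz": [0,0,0],"spin": 0.2},
  {"xyz": [0,0,0],"spin": 0.2},
  {"xyz": [0,0,0],"spin": 0.2},
  {"xyz": [0,0,0],"spin": 0.2},
  {"xyz": [0,0,0],"spin": 0.2},
  {"xyz": [0,0,0],"spin": 0.2},
  {"xyz": [0,0,0],"spin": 0.2},
  {"xyz": [0,0,0],"spin": 0.2},
])

```text
time: 7.7
tool_pos: [624.4, 164.6, 83.4]
tcp_rot: [3.141, -0.0, 2.838]
contact_force: [-3.9, -0.2, 0.1]
grip_width: 11.9
finger_force: 29.8
```

```bash
python3 o.py
```

```text
7.7 [624.4 164.6  83.4] [ 3.1415e+00 -3.0000e-04  2.8385e+00] F [-3.9 -0.2  0.1] M [-0.047  0.375  0.295] tau6 0.069 11.9 29.77308601140976
```

Request:
jog_arm([
  {"xyz": [0,0,0],"spin": 0.25},
  {"xyz": [0,0,0],"spin": 0.25},
  {"xyz": [0,0,0],"spin": 0.25},
  {"xyz": [0,0,0],"spin": 0.25},
  {"xyz": [0,0,0],"spin": 0.25},
  {"xyz": [0,0,0],"spin": 0.25},
  {"xyz": [0,0,0],"spin": 0.25},
  {"xyz": [0,0,0],"spin": 0.25},
  {"xyz": [0,0,0],"spin": 0.25},
  {"xyz": [0,0,0],"spin": 0.25},
])

```text
time: 8.95
tool_pos: [624.6, 165.0, 83.5]
tcp_rot: [3.141, -0.0, 2.588]
contact_force: [-3.0, 5.2, -1.3]
grip_width: 12.3
finger_force: 29.8
```

```bash
python3 o.py
```

```text
8.95 [624.6 165.   83.5] [ 3.1407e+00 -1.0000e-04  2.5882e+00] F [-3.   5.2 -1.3] M [0.912 0.175 0.331] tau6 0.06 12.3 29.824774861335754
```

Request:
jog_arm([
  {"xyz": [0,0,0],"spin": 0.2},
  {"xyz": [0,0,0],"spin": 0.2},
  {"xyz": [0,0,0],"spin": 0.2},
  {"xyz": [0,0,0],"spin": 0.2},
  {"xyz": [0,0,0],"spin": 0.2},
  {"xyz": [0,0,0],"spin": 0.2},
  {"xyz": [0,0,0],"spin": 0.2},
  {"xyz": [0,0,0],"spin": 0.2},
  {"xyz": [0,0,0],"spin": 0.2},
  {"xyz": [0,0,0],"spin": 0.2},
])

```text
time: 10.2
tool_pos: [624.9, 165.3, 83.5]
tcp_rot: [3.14, -0.0, 2.389]
contact_force: [-1.8, 6.4, -2.3]
grip_width: 12.0
finger_force: 29.9
```

```bash
python3 o.py
```

```text
10.2 [624.9 165.3  83.5] [ 3.1400e+00 -1.0000e-04  2.3886e+00] F [-1.8  6.4 -2.3] M [1.116 0.007 0.372] tau6 0.155 12.0 29.89546090364456
```

Screw 0 is nipped: the moment went 0.295, 0.331, 0.372, so the rise is about 0.077. I'm letting go and moving to screw 2.

```bash
python3 plan.py "([624.4,164.55,83.54,2.39],[(624.4,164.55,83.54,2.39,3),(624.7,164.9,131,2.39,2),(491.2,90.9,131,3.237,10),(491.2,90.9,83.5,3.237,3),(491.2,90.9,83.5,3.237,2)])"
```

```text
[{"xyz":[0.0,0.0,-0.0],"spin":-0.0},{"xyz":[0.0,0.0,-0.0],"spin":-0.0},{"xyz":[0.0,0.0,-0.0],"spin":-0.0},{"xyz":[0.0,0.0,-0.3],"spin":-0.0},{"xyz":[0.0,0.01,-0.29],"spin":-0.0},{"xyz":[0.06,-0.18,-0.0],"spin":-0.85},{"xyz":[0.07,-0.18,-0.0],"spin":-0.85},{"xyz":[0.09,-0.17,-0.0],"spin":-0.85},{"xyz":[0.1,-0.16,-0.0],"spin":-0.85},{"xyz":[0.12,-0.15,-0.0],"spin":-0.85}]
[{"xyz":[0.13,-0.14,-0.0],"spin":-0.84},{"xyz":[0.14,-0.13,-0.0],"spin":-0.85},{"xyz":[0.15,-0.12,-0.0],"spin":-0.84},{"xyz":[0.16,-0.1,-0.0],"spin":-0.85},{"xyz":[0.17,-0.1,-0.0],"spin":-0.84},{"xyz":[-0.0,0.0,0.2],"spin":-0.0},{"xyz":[-0.0,0.0,0.2],"spin":-0.0},{"xyz":[-0.0,0.0,0.19],"spin":-0.0},{"xyz":[-0.0,0.0,0.0],"spin":-0.0},{"xyz":[-0.0,0.0,0.0],"spin":-0.0}]
end [491.05   90.562  83.54    3.237]
```

Request:
jog_arm([
  {"xyz": [0,0,0],"spin": 0},
  {"xyz": [0,0,0],"spin": 0},
  {"xyz": [0,0,0],"spin": 0},
  {"xyz": [0,0,-0.3],"spin": 0},
  {"xyz": [0,0.01,-0.29],"spin": 0},
  {"xyz": [0.06,-0.18,0],"spin": -0.85},
  {"xyz": [0.07,-0.18,0],"spin": -0.85},
  {"xyz": [0.09,-0.17,0],"spin": -0.85},
  {"xyz": [0.1,-0.16,0],"spin": -0.85},
  {"xyz": [0.12,-0.15,0],"spin": -0.85},
], gripper=45)

```text
time: 11.45
tool_pos: [558.0, 127.3, 130.9]
tcp_rot: [-3.141, 0.001, 2.817]
contact_force: [-0.8, -0.1, -0.7]
grip_width: 41.3
finger_force: 0.0
```

Request:
jog_arm([
  {"xyz": [0.13,-0.14,0],"spin": -0.84},
  {"xyz": [0.14,-0.13,0],"spin": -0.85},
  {"xyz": [0.15,-0.12,0],"spin": -0.84},
  {"xyz": [0.16,-0.1,0],"spin": -0.85},
  {"xyz": [0.17,-0.1,0],"spin": -0.84},
  {"xyz": [0,0,0.2],"spin": 0},
  {"xyz": [0,0,0.2],"spin": 0},
  {"xyz": [0,0,0.19],"spin": 0},
  {"xyz": [0,0,0],"spin": 0},
  {"xyz": [0,0,0],"spin": 0},
])

```text
time: 12.7
tool_pos: [491.7, 90.4, 84.1]
tcp_rot: [-3.141, 0.001, -3.047]
contact_force: [0.2, -0.5, -0.5]
grip_width: 41.3
finger_force: 0.0
```

Request:
jog_arm([
  {"xyz": [0,0,0],"spin": 0},
  {"xyz": [0,0,0],"spin": 0},
  {"xyz": [0,0,0],"spin": 0},
  {"xyz": [0,0,0],"spin": 0},
  {"xyz": [0,0,0],"spin": 0.2},
  {"xyz": [0,0,0],"spin": 0.2},
  {"xyz": [0,0,0],"spin": 0.2},
  {"xyz": [0,0,0],"spin": 0.2},
  {"xyz": [0,0,0],"spin": 0.2},
  {"xyz": [0,0,0],"spin": 0.2},
], gripper=0)

```text
time: 13.95
tool_pos: [491.4, 90.4, 83.6]
tcp_rot: [-3.141, 0.0, 3.116]
contact_force: [0.2, -3.5, 4.5]
grip_width: 11.6
finger_force: 30.1
```

```bash
python3 o.py
```

```text
13.95 [491.4  90.4  83.6] [-3.1413e+00  4.0000e-04  3.1158e+00] F [ 0.2 -3.5  4.5] M [-0.538 -0.086  0.296] tau6 0.067 11.6 30.06384640932083
```

Request:
jog_arm([
  {"xyz": [0,0,0],"spin": 0.25},
  {"xyz": [0,0,0],"spin": 0.25},
  {"xyz": [0,0,0],"spin": 0.25},
  {"xyz": [0,0,0],"spin": 0.25},
  {"xyz": [0,0,0],"spin": 0.25},
  {"xyz": [0,0,0],"spin": 0.25},
  {"xyz": [0,0,0],"spin": 0.25},
  {"xyz": [0,0,0],"spin": 0.25},
  {"xyz": [0,0,0],"spin": 0.25},
  {"xyz": [0,0,0],"spin": 0.25},
])

```text
time: 15.2
tool_pos: [491.4, 90.7, 83.6]
tcp_rot: [3.141, 0.0, 2.865]
contact_force: [0.4, -2.8, 4.5]
grip_width: 11.6
finger_force: 30.1
```

```bash
python3 o.py
```

```text
15.2 [491.4  90.7  83.6] [3.1412e+00 5.0000e-04 2.8651e+00] F [ 0.4 -2.8  4.5] M [-0.361 -0.181  0.248] tau6 0.019 11.6 30.066413283348083
```

Request:
jog_arm([
  {"xyz": [0,0,0],"spin": 0.25},
  {"xyz": [0,0,0],"spin": 0.25},
  {"xyz": [0,0,0],"spin": 0.25},
  {"xyz": [0,0,0],"spin": 0.25},
  {"xyz": [0,0,0],"spin": 0.25},
  {"xyz": [0,0,0],"spin": 0.25},
  {"xyz": [0,0,0],"spin": 0.25},
  {"xyz": [0,0,0],"spin": 0.25},
  {"xyz": [0,0,0],"spin": 0.25},
  {"xyz": [0,0,0],"spin": 0.25},
])

```text
time: 16.45
tool_pos: [491.5, 91.0, 83.6]
tcp_rot: [3.141, 0.0, 2.615]
contact_force: [0.7, 2.1, 6.4]
grip_width: 11.8
finger_force: 30.1
```

```bash
python3 o.py
```

```text
16.45 [491.5  91.   83.6] [3.1406e+00 4.0000e-04 2.6150e+00] F [0.7 2.1 6.4] M [ 0.358 -0.417  0.291] tau6 0.025 11.8 30.070273876190186
```

Request:
jog_arm([
  {"xyz": [0,0,0],"spin": 0.25},
  {"xyz": [0,0,0],"spin": 0.25},
  {"xyz": [0,0,0],"spin": 0.25},
  {"xyz": [0,0,0],"spin": 0.25},
  {"xyz": [0,0,0],"spin": 0.25},
  {"xyz": [0,0,0],"spin": 0.25},
  {"xyz": [0,0,0],"spin": 0.25},
  {"xyz": [0,0,0],"spin": 0.25},
  {"xyz": [0,0,0],"spin": 0.25},
  {"xyz": [0,0,0],"spin": 0.25},
])

```text
time: 17.7
tool_pos: [491.7, 91.1, 83.6]
tcp_rot: [3.14, 0.0, 2.365]
contact_force: [3.2, 5.2, 4.6]
grip_width: 12.0
finger_force: 30.1
```

```bash
cat > o2.py <<'E'
from plant import bot
import numpy as np
a=[]
for i in range(5):
    o=bot.get_obs();a.append([*o['contact_force'],o['moment'][2],o['tau'][5]])
    if i<4: bot.capture('top')
a=np.array(a);print(o['time'],o['tool_pos'].round(1),o['tcp_rot'].round(3),'F',a[:,:3].mean(0).round(1),'Mz',a[:,3].round(3),'t6',a[:,4].round(3))
E
python3 o2.py
```

```text
17.9 [491.7  91.2  83.6] [3.14  0.    2.366] F [3.5 5.8 4.4] Mz [0.335 0.304 0.295 0.28  0.36 ] t6 [0.055 0.262 0.487 0.361 0.317]
```

Request:
jog_arm([
  {"xyz": [0,0,0],"spin": 0.1},
  {"xyz": [0,0,0],"spin": 0.1},
  {"xyz": [0,0,0],"spin": 0.1},
  {"xyz": [0,0,0],"spin": 0.1},
  {"xyz": [0,0,0],"spin": 0.1},
  {"xyz": [0,0,0],"spin": 0.1},
  {"xyz": [0,0,0],"spin": 0.1},
  {"xyz": [0,0,0],"spin": 0.1},
  {"xyz": [0,0,0],"spin": 0.1},
  {"xyz": [0,0,0],"spin": 0.1},
])

```text
time: 19.15
tool_pos: [491.8, 91.2, 83.6]
tcp_rot: [3.14, 0.0, 2.266]
contact_force: [3.2, 5.5, 4.1]
grip_width: 11.7
finger_force: 30.1
```

```bash
sed -i 's/range(5)/range(8)/;s/i<4/i<7/' o2.py; python3 o2.py; python3 plan.py "([491.05,90.56,83.54,2.267],[(491.05,90.56,83.54,2.267,3),(491.2,90.9,131,2.267,2),(594.9,61.2,131,2.62,5),(594.9,61.2,83.5,2.62,4),(594.9,61.2,83.5,2.62,6)])"
```

```text
19.5 [491.8  91.2  83.6] [3.14  0.    2.266] F [3.3 6.  4.1] Mz [0.325 0.373 0.325 0.297 0.29  0.33  0.224 0.373] t6 [0.229 0.312 0.402 0.352 0.335 0.33  0.329 0.329]
[{"xyz":[0.0,0.0,-0.0],"spin":-0.0},{"xyz":[0.0,0.0,-0.0],"spin":-0.0},{"xyz":[0.0,0.0,-0.0],"spin":-0.0},{"xyz":[0.0,0.0,-0.3],"spin":-0.0},{"xyz":[0.0,0.0,-0.29],"spin":-0.0},{"xyz":[-0.22,0.15,-0.0],"spin":-0.71},{"xyz":[-0.23,0.14,-0.0],"spin":-0.7},{"xyz":[-0.24,0.12,-0.0],"spin":-0.71},{"xyz":[-0.25,0.1,-0.0],"spin":-0.7},{"xyz":[-0.26,0.08,-0.0],"spin":-0.71}]
[{"xyz":[-0.0,0.0,0.15],"spin":-0.0},{"xyz":[-0.0,0.0,0.15],"spin":-0.0},{"xyz":[-0.0,0.0,0.15],"spin":-0.0},{"xyz":[-0.0,0.0,0.14],"spin":-0.0},{"xyz":[-0.0,0.0,0.0],"spin":-0.0},{"xyz":[-0.0,0.0,0.0],"spin":-0.0},{"xyz":[-0.0,0.0,0.0],"spin":-0.0},{"xyz":[-0.0,0.0,0.0],"spin":-0.0},{"xyz":[-0.0,0.0,0.0],"spin":-0.0},{"xyz":[-0.0,0.0,0.0],"spin":-0.0}]
end [594.585  61.251  83.54    2.62 ]
```

The settled tau6 is a clean reading of about 0.329, and Mz averages 0.32, so screw 2 is nipped. Next is screw 1, with the whole transfer packed into one call.

```bash
python3 plan.py "([491.05,90.56,83.54,2.267],[(491.05,90.56,83.54,2.267,2),(491.2,90.9,131,2.267,2),(594.9,61.2,131,2.62,4),(594.9,61.2,83.5,2.62,2)])"
```

```text
[{"xyz":[0.0,0.0,-0.0],"spin":-0.0},{"xyz":[0.0,0.0,-0.0],"spin":-0.0},{"xyz":[0.0,0.0,-0.3],"spin":-0.0},{"xyz":[0.0,0.0,-0.29],"spin":-0.0},{"xyz":[-0.28,0.19,-0.0],"spin":-0.88},{"xyz":[-0.29,0.17,-0.0],"spin":-0.88},{"xyz":[-0.31,0.14,-0.0],"spin":-0.89},{"xyz":[-0.32,0.1,-0.0],"spin":-0.88},{"xyz":[0.0,0.0,0.3],"spin":-0.0},{"xyz":[0.0,0.0,0.29],"spin":-0.0}]
end [594.854  60.83   83.54    2.62 ]
```

Request:
jog_arm([
  {"xyz": [0,0,0],"spin": 0},
  {"xyz": [0,0,0],"spin": 0},
  {"xyz": [0,0,-0.3],"spin": 0},
  {"xyz": [0,0,-0.29],"spin": 0},
  {"xyz": [-0.28,0.19,0],"spin": -0.88},
  {"xyz": [-0.29,0.17,0],"spin": -0.88},
  {"xyz": [-0.31,0.14,0],"spin": -0.89},
  {"xyz": [-0.32,0.1,0],"spin": -0.88},
  {"xyz": [0,0,0.3],"spin": 0},
  {"xyz": [0,0,0.29],"spin": 0},
], gripper=45)

```text
time: 20.75
tool_pos: [594.3, 60.1, 82.0]
tcp_rot: [-3.14, -0.002, 2.619]
contact_force: [0.1, -0.2, -0.3]
grip_width: 41.0
finger_force: 0.0
```

Request:
jog_arm([
  {"xyz": [0,0,0],"spin": 0},
  {"xyz": [0,0,0],"spin": 0},
  {"xyz": [0,0,0],"spin": 0},
  {"xyz": [0,0,0],"spin": 0},
  {"xyz": [0,0,0],"spin": 0.4},
  {"xyz": [0,0,0],"spin": 0.4},
  {"xyz": [0,0,0],"spin": 0.4},
  {"xyz": [0,0,0],"spin": 0},
  {"xyz": [0,0,0],"spin": 0},
  {"xyz": [0,0,0],"spin": 0},
], gripper=0)

```text
time: 22.0
tool_pos: [595.6, 60.9, 84.5]
tcp_rot: [3.14, 0.002, 2.501]
contact_force: [0.1, 1.4, 5.2]
grip_width: 11.9
finger_force: 29.8
```

```bash
sed -i 's/range(8)/range(3)/;s/i<7/i<2/' o2.py; python3 o2.py
```

```text
22.1 [595.6  60.9  84.5] [3.140e+00 2.000e-03 2.501e+00] F [0.1 1.6 5.7] Mz [0.274 0.231 0.275] t6 [0.268 0.269 0.269]
```

Request:
jog_arm([
  {"xyz": [0,0,0],"spin": 0.45},
  {"xyz": [0,0,0],"spin": 0.45},
  {"xyz": [0,0,0],"spin": 0.45},
  {"xyz": [0,0,0],"spin": 0.45},
  {"xyz": [0,0,0],"spin": 0.45},
  {"xyz": [0,0,0],"spin": 0.45},
  {"xyz": [0,0,0],"spin": 0.3},
  {"xyz": [0,0,0],"spin": 0},
  {"xyz": [0,0,0],"spin": 0},
  {"xyz": [0,0,0],"spin": 0},
])

```text
time: 23.35
tool_pos: [595.8, 61.1, 84.5]
tcp_rot: [3.139, 0.001, 2.201]
contact_force: [1.3, 2.5, 6.2]
grip_width: 11.7
finger_force: 29.8
```

```bash
python3 o2.py
```

```text
23.45 [595.8  61.1  84.5] [3.139e+00 1.000e-03 2.201e+00] F [1.1 2.2 5.7] Mz [0.311 0.242 0.283] t6 [0.273 0.273 0.273]
```

Request:
jog_arm([
  {"xyz": [0,0,0],"spin": 0.45},
  {"xyz": [0,0,0],"spin": 0.45},
  {"xyz": [0,0,0],"spin": 0.45},
  {"xyz": [0,0,0],"spin": 0.45},
  {"xyz": [0,0,0],"spin": 0.45},
  {"xyz": [0,0,0],"spin": 0.45},
  {"xyz": [0,0,0],"spin": 0.3},
  {"xyz": [0,0,0],"spin": 0},
  {"xyz": [0,0,0],"spin": 0},
  {"xyz": [0,0,0],"spin": 0},
])

```text
time: 24.7
tool_pos: [596.1, 61.2, 84.5]
tcp_rot: [3.139, 0.001, 1.901]
contact_force: [1.1, 3.4, 5.5]
grip_width: 12.1
finger_force: 29.9
```

```bash
python3 o2.py
```

```text
24.8 [596.1  61.2  84.5] [3.139e+00 1.000e-03 1.901e+00] F [1.6 3.4 5.5] Mz [0.315 0.332 0.355] t6 [0.332 0.332 0.332]
```

```bash
python3 plan.py "([594.85,60.83,83.54,1.9],[(594.85,60.83,83.54,1.9,2),(595.5,61,131,1.9,2),(521,194.7,131,2.8,10),(521,194.7,83.5,2.8,4),(521,194.7,83.5,2.8,2)])"
```

```text
[{"xyz":[0.0,0.0,-0.0],"spin":-0.0},{"xyz":[0.0,0.0,-0.0],"spin":-0.0},{"xyz":[-0.0,0.0,-0.3],"spin":-0.0},{"xyz":[-0.0,0.01,-0.29],"spin":-0.0},{"xyz":[0.19,-0.03,-0.0],"spin":-0.9},{"xyz":[0.19,-0.02,-0.0],"spin":-0.9},{"xyz":[0.19,-0.0,-0.0],"spin":-0.9},{"xyz":[0.19,0.02,-0.0],"spin":-0.9},{"xyz":[0.19,0.03,-0.0],"spin":-0.9},{"xyz":[0.18,0.05,-0.0],"spin":-0.9}]
[{"xyz":[0.18,0.07,-0.0],"spin":-0.9},{"xyz":[0.17,0.08,-0.0],"spin":-0.9},{"xyz":[0.17,0.1,-0.0],"spin":-0.9},{"xyz":[0.15,0.11,-0.0],"spin":-0.9},{"xyz":[0.0,0.0,0.15],"spin":-0.0},{"xyz":[0.0,0.0,0.15],"spin":-0.0},{"xyz":[0.0,0.0,0.15],"spin":-0.0},{"xyz":[0.0,0.0,0.14],"spin":-0.0},{"xyz":[0.0,0.0,0.0],"spin":-0.0},{"xyz":[0.0,0.0,0.0],"spin":-0.0}]
end [521.157 194.314  83.54    2.8  ]
```

Request:
jog_arm([
  {"xyz": [0,0,0],"spin": 0},
  {"xyz": [0,0,0],"spin": 0},
  {"xyz": [0,0,-0.3],"spin": 0},
  {"xyz": [0,0.01,-0.29],"spin": 0},
  {"xyz": [0.19,-0.03,0],"spin": -0.9},
  {"xyz": [0.19,-0.02,0],"spin": -0.9},
  {"xyz": [0.19,0,0],"spin": -0.9},
  {"xyz": [0.19,0.02,0],"spin": -0.9},
  {"xyz": [0.19,0.03,0],"spin": -0.9},
  {"xyz": [0.18,0.05,0],"spin": -0.9},
], gripper=45)

```text
time: 26.05
tool_pos: [550.4, 140.9, 130.1]
tcp_rot: [-3.14, -0.001, 2.443]
contact_force: [-0.1, -0.5, -0.6]
grip_width: 41.5
finger_force: 0.0
```

Request:
jog_arm([
  {"xyz": [0.18,0.07,0],"spin": -0.9},
  {"xyz": [0.17,0.08,0],"spin": -0.9},
  {"xyz": [0.17,0.1,0],"spin": -0.9},
  {"xyz": [0.15,0.11,0],"spin": -0.9},
  {"xyz": [0,0,0.15],"spin": 0},
  {"xyz": [0,0,0.15],"spin": 0},
  {"xyz": [0,0,0.15],"spin": 0},
  {"xyz": [0,0,0.14],"spin": 0},
  {"xyz": [0,0,0],"spin": 0},
  {"xyz": [0,0,0],"spin": 0},
])

```text
time: 27.3
tool_pos: [521.6, 194.2, 83.6]
tcp_rot: [3.141, 0.0, 2.8]
contact_force: [0.0, -0.2, 1.4]
grip_width: 41.0
finger_force: 0.0
```

Request:
jog_arm([
  {"xyz": [0,0,0],"spin": 0},
  {"xyz": [0,0,0],"spin": 0},
  {"xyz": [0,0,0],"spin": 0},
  {"xyz": [0,0,0],"spin": 0},
  {"xyz": [0,0,0],"spin": 0.4},
  {"xyz": [0,0,0],"spin": 0.4},
  {"xyz": [0,0,0],"spin": 0.4},
  {"xyz": [0,0,0],"spin": 0},
  {"xyz": [0,0,0],"spin": 0},
  {"xyz": [0,0,0],"spin": 0},
], gripper=0)

```text
time: 28.55
tool_pos: [521.5, 194.6, 83.7]
tcp_rot: [3.141, 0.0, 2.68]
contact_force: [0.4, 3.1, 1.3]
grip_width: 11.8
finger_force: 30.0
```

```bash
python3 o2.py
```

```text
28.65 [521.5 194.6  83.6] [3.141 0.    2.68 ] F [0.5 3.5 1.3] Mz [0.317 0.23  0.26 ] t6 [0.263 0.265 0.267]
```

Request:
jog_arm([
  {"xyz": [0,0,0],"spin": 0.45},
  {"xyz": [0,0,0],"spin": 0.45},
  {"xyz": [0,0,0],"spin": 0.45},
  {"xyz": [0,0,0],"spin": 0.45},
  {"xyz": [0,0,0],"spin": 0.45},
  {"xyz": [0,0,0],"spin": 0.45},
  {"xyz": [0,0,0],"spin": 0.3},
  {"xyz": [0,0,0],"spin": 0},
  {"xyz": [0,0,0],"spin": 0},
  {"xyz": [0,0,0],"spin": 0},
])

```text
time: 29.9
tool_pos: [521.7, 194.8, 83.6]
tcp_rot: [3.14, 0.0, 2.38]
contact_force: [2.2, 4.5, 1.2]
grip_width: 11.6
finger_force: 30.0
```

```bash
sed -i 's/range(3)/range(2)/;s/i<2/i<1/' o2.py;python3 o2.py
```

```text
29.95 [521.8 194.9  83.7] [3.14 0.   2.38] F [1.5 5.  0.8] Mz [0.259 0.271] t6 [0.275 0.275]
```

Request:
jog_arm([
  {"xyz": [0,0,0],"spin": 0.45},
  {"xyz": [0,0,0],"spin": 0.45},
  {"xyz": [0,0,0],"spin": 0.45},
  {"xyz": [0,0,0],"spin": 0.45},
  {"xyz": [0,0,0],"spin": 0.45},
  {"xyz": [0,0,0],"spin": 0.45},
  {"xyz": [0,0,0],"spin": 0.3},
  {"xyz": [0,0,0],"spin": 0},
  {"xyz": [0,0,0],"spin": 0},
  {"xyz": [0,0,0],"spin": 0},
])

```text
time: 31.2
tool_pos: [522.0, 195.0, 83.7]
tcp_rot: [3.139, -0.0, 2.08]
contact_force: [3.3, 6.2, 0.2]
grip_width: 11.7
finger_force: 30.0
```

```bash
python3 o2.py
```

```text
31.25 [522.  195.   83.7] [ 3.139 -0.     2.08 ] F [2.9 5.9 0.1] Mz [0.305 0.319] t6 [0.276 0.276]
```

Request:
jog_arm([
  {"xyz": [0,0,0],"spin": 0.45},
  {"xyz": [0,0,0],"spin": 0.45},
  {"xyz": [0,0,0],"spin": 0.45},
  {"xyz": [0,0,0],"spin": 0.45},
  {"xyz": [0,0,0],"spin": 0.45},
  {"xyz": [0,0,0],"spin": 0.45},
  {"xyz": [0,0,0],"spin": 0.3},
  {"xyz": [0,0,0],"spin": 0},
  {"xyz": [0,0,0],"spin": 0},
  {"xyz": [0,0,0],"spin": 0},
])

```text
time: 32.5
tool_pos: [522.4, 195.2, 83.7]
tcp_rot: [3.139, -0.001, 1.78]
contact_force: [3.7, 6.0, -1.1]
grip_width: 11.8
finger_force: 30.1
```

```bash
python3 o2.py
```

```text
32.55 [522.4 195.2  83.7] [ 3.139e+00 -1.000e-03  1.780e+00] F [ 3.7  6.  -1.4] Mz [0.341 0.407] t6 [0.329 0.329]
```

All four screws now nip the cover: the settled torque is about 0.33 against a free value of 0.272. The firm round starts with screw 3, which I still hold, then 1, 0 and 2.

Request:
jog_arm([
  {"xyz": [0,0,0],"spin": 0.8},
  {"xyz": [0,0,0],"spin": 0.8},
  {"xyz": [0,0,0],"spin": 0.8},
  {"xyz": [0,0,0],"spin": 0.8},
  {"xyz": [0,0,0],"spin": 0.8},
  {"xyz": [0,0,0],"spin": 0.8},
  {"xyz": [0,0,0],"spin": 0.7},
  {"xyz": [0,0,0],"spin": 0},
  {"xyz": [0,0,0],"spin": 0},
  {"xyz": [0,0,0],"spin": 0},
])

```text
time: 33.8
tool_pos: [523.0, 195.1, 83.7]
tcp_rot: [3.138, -0.003, 1.23]
contact_force: [5.8, 5.7, -2.8]
grip_width: 11.7
finger_force: 30.2
```

```bash
python3 o2.py
```

```text
33.85 [523.  195.1  83.7] [ 3.138e+00 -3.000e-03  1.230e+00] F [ 5.9  6.4 -2.4] Mz [0.411 0.425] t6 [0.445 0.445]
```

Request:
jog_arm([
  {"xyz": [0,0,0],"spin": 0.4},
  {"xyz": [0,0,0],"spin": 0.4},
  {"xyz": [0,0,0],"spin": 0.4},
  {"xyz": [0,0,0],"spin": 0.4},
  {"xyz": [0,0,0],"spin": 0},
  {"xyz": [0,0,0],"spin": 0},
  {"xyz": [0,0,0],"spin": 0},
  {"xyz": [0,0,0],"spin": 0},
  {"xyz": [0,0,0],"spin": 0},
  {"xyz": [0,0,0],"spin": 0},
])

```text
time: 35.1
tool_pos: [523.1, 195.0, 83.7]
tcp_rot: [3.139, -0.003, 1.07]
contact_force: [6.3, 5.8, -3.1]
grip_width: 12.2
finger_force: 30.3
```

```bash
sed -i 's/range(2)/range(4)/;s/i<1/i<3/' o2.py; python3 o2.py;  python3 plan.py "([521.16,194.3,83.54,1.07],[(521.16,194.3,83.54,1.07,2),(521.8,194.9,131,1.07,2),(595.5,61,131,1.98,10),(595.5,61,83.5,1.98,4),(595.5,61,83.5,1.98,2)])"
```

```text
35.25 [523.2 195.   83.7] [ 3.139e+00 -3.000e-03  1.070e+00] F [ 6.1  6.1 -3.1] Mz [0.439 0.481 0.516 0.495] t6 [0.487 0.487 0.487 0.487]
[{"xyz":[0.0,0.0,-0.0],"spin":-0.0},{"xyz":[0.0,0.0,-0.0],"spin":-0.0},{"xyz":[0.01,0.0,-0.3],"spin":-0.0},{"xyz":[0.0,0.0,-0.29],"spin":-0.0},{"xyz":[-0.1,0.16,-0.0],"spin":-0.91},{"xyz":[-0.12,0.15,-0.0],"spin":-0.91},{"xyz":[-0.13,0.14,-0.0],"spin":-0.91},{"xyz":[-0.14,0.13,-0.0],"spin":-0.91},{"xyz":[-0.15,0.11,-0.0],"spin":-0.91},{"xyz":[-0.16,0.1,-0.0],"spin":-0.91}]
[{"xyz":[-0.17,0.09,-0.0],"spin":-0.91},{"xyz":[-0.18,0.07,-0.0],"spin":-0.91},{"xyz":[-0.19,0.05,-0.0],"spin":-0.91},{"xyz":[-0.19,0.03,-0.0],"spin":-0.91},{"xyz":[-0.0,0.0,0.15],"spin":-0.0},{"xyz":[-0.0,0.0,0.15],"spin":-0.0},{"xyz":[-0.0,0.0,0.15],"spin":-0.0},{"xyz":[-0.0,0.0,0.14],"spin":-0.0},{"xyz":[-0.0,0.0,0.0],"spin":-0.0},{"xyz":[-0.0,0.0,0.0],"spin":-0.0}]
end [595.245  61.005  83.54    1.98 ]
```

Request:
jog_arm([
  {"xyz": [0,0,0],"spin": 0},
  {"xyz": [0,0,0],"spin": 0},
  {"xyz": [0.01,0,-0.3],"spin": 0},
  {"xyz": [0,0,-0.29],"spin": 0},
  {"xyz": [-0.1,0.16,0],"spin": -0.91},
  {"xyz": [-0.12,0.15,0],"spin": -0.91},
  {"xyz": [-0.13,0.14,0],"spin": -0.91},
  {"xyz": [-0.14,0.13,0],"spin": -0.91},
  {"xyz": [-0.15,0.11,0],"spin": -0.91},
  {"xyz": [-0.16,0.1,0],"spin": -0.91},
], gripper=45)

```text
time: 36.5
tool_pos: [565.3, 114.4, 130.4]
tcp_rot: [-3.14, 0.0, 1.618]
contact_force: [-0.3, -0.3, -0.2]
grip_width: 41.3
finger_force: 0.0
```

Request:
jog_arm([
  {"xyz": [-0.17,0.09,0],"spin": -0.91},
  {"xyz": [-0.18,0.07,0],"spin": -0.91},
  {"xyz": [-0.19,0.05,0],"spin": -0.91},
  {"xyz": [-0.19,0.03,0],"spin": -0.91},
  {"xyz": [0,0,0.15],"spin": 0},
  {"xyz": [0,0,0.15],"spin": 0},
  {"xyz": [0,0,0.15],"spin": 0},
  {"xyz": [0,0,0.14],"spin": 0},
  {"xyz": [0,0,0],"spin": 0},
  {"xyz": [0,0,0],"spin": 0},
])

```text
time: 37.75
tool_pos: [595.6, 61.0, 83.7]
tcp_rot: [3.141, 0.0, 1.98]
contact_force: [-0.1, -0.3, 0.9]
grip_width: 41.1
finger_force: 0.0
```

Request:
jog_arm([
  {"xyz": [0,0,0],"spin": 0},
  {"xyz": [0,0,0],"spin": 0},
  {"xyz": [0,0,0],"spin": 0},
  {"xyz": [0,0,0],"spin": 0.7},
  {"xyz": [0,0,0],"spin": 0.7},
  {"xyz": [0,0,0],"spin": 0.7},
  {"xyz": [0,0,0],"spin": 0.7},
  {"xyz": [0,0,0],"spin": 0},
  {"xyz": [0,0,0],"spin": 0},
  {"xyz": [0,0,0],"spin": 0},
], gripper=0)

```text
time: 39.0
tool_pos: [596.3, 61.1, 83.7]
tcp_rot: [3.139, 0.0, 1.701]
contact_force: [5.3, 2.4, -1.2]
grip_width: 11.9
finger_force: 29.9
```

```bash
sed -i 's/range(4)/range(2)/;s/i<3/i<1/' o2.py; python3 o2.py
```

```text
39.05 [596.3  61.1  83.8] [3.139 0.    1.701] F [ 5.2  2.4 -1.7] Mz [0.336 0.342] t6 [0.367 0.368]
```

Request:
jog_arm([
  {"xyz": [0,0,0],"spin": 0.7},
  {"xyz": [0,0,0],"spin": 0.7},
  {"xyz": [0,0,0],"spin": 0.7},
  {"xyz": [0,0,0],"spin": 0.7},
  {"xyz": [0,0,0],"spin": 0.7},
  {"xyz": [0,0,0],"spin": 0.7},
  {"xyz": [0,0,0],"spin": 0.3},
  {"xyz": [0,0,0],"spin": 0},
  {"xyz": [0,0,0],"spin": 0},
  {"xyz": [0,0,0],"spin": 0},
])

```text
time: 40.3
tool_pos: [596.6, 61.1, 83.8]
tcp_rot: [3.139, -0.001, 1.251]
contact_force: [7.0, 1.6, -2.1]
grip_width: 12.2
finger_force: 30.2
```

```bash
python3 o2.py
```

```text
40.35 [596.6  61.1  83.8] [ 3.139e+00 -1.000e-03  1.251e+00] F [ 6.5  1.8 -2.6] Mz [0.488 0.506] t6 [0.479 0.479]
```

```bash
python3 plan.py "([595.245,61.005,83.54,1.25],[(595.245,61.005,83.54,1.25,2),(595.6,61,131,1.25,2),(624.8,165,131,2.47,13),(624.8,165,83.5,2.47,3)])"
```

```text
[{"xyz":[0.0,0.0,-0.0],"spin":-0.0},{"xyz":[0.0,0.0,-0.0],"spin":-0.0},{"xyz":[0.0,0.0,-0.3],"spin":-0.0},{"xyz":[0.0,0.0,-0.29],"spin":-0.0},{"xyz":[0.1,-0.0,-0.0],"spin":-0.94},{"xyz":[0.1,0.0,-0.0],"spin":-0.94},{"xyz":[0.1,0.02,-0.0],"spin":-0.94},{"xyz":[0.1,0.02,-0.0],"spin":-0.94},{"xyz":[0.1,0.03,-0.0],"spin":-0.94},{"xyz":[0.1,0.04,-0.0],"spin":-0.94}]
[{"xyz":[0.09,0.05,-0.0],"spin":-0.94},{"xyz":[0.09,0.06,-0.0],"spin":-0.94},{"xyz":[0.08,0.07,-0.0],"spin":-0.94},{"xyz":[0.07,0.08,-0.0],"spin":-0.93},{"xyz":[0.06,0.08,-0.0],"spin":-0.94},{"xyz":[0.06,0.09,-0.0],"spin":-0.93},{"xyz":[0.05,0.09,-0.0],"spin":-0.94},{"xyz":[-0.0,0.0,0.2],"spin":-0.0},{"xyz":[-0.0,0.0,0.2],"spin":-0.0},{"xyz":[-0.0,0.0,0.19],"spin":-0.0}]
end [624.341 165.014  83.54    2.47 ]
```

Request:
jog_arm([
  {"xyz": [0,0,0],"spin": 0},
  {"xyz": [0,0,0],"spin": 0},
  {"xyz": [0,0,-0.3],"spin": 0},
  {"xyz": [0,0,-0.29],"spin": 0},
  {"xyz": [0.1,0,0],"spin": -0.94},
  {"xyz": [0.1,0,0],"spin": -0.94},
  {"xyz": [0.1,0.02,0],"spin": -0.94},
  {"xyz": [0.1,0.02,0],"spin": -0.94},
  {"xyz": [0.1,0.03,0],"spin": -0.94},
  {"xyz": [0.1,0.04,0],"spin": -0.94},
], gripper=45)

```text
time: 41.6
tool_pos: [607.6, 108.5, 130.5]
tcp_rot: [-3.14, -0.0, 1.817]
contact_force: [0.8, 0.1, 0.6]
grip_width: 41.4
finger_force: 0.0
```

Request:
jog_arm([
  {"xyz": [0.09,0.05,0],"spin": -0.94},
  {"xyz": [0.09,0.06,0],"spin": -0.94},
  {"xyz": [0.08,0.07,0],"spin": -0.94},
  {"xyz": [0.07,0.08,0],"spin": -0.93},
  {"xyz": [0.06,0.08,0],"spin": -0.94},
  {"xyz": [0.06,0.09,0],"spin": -0.93},
  {"xyz": [0.05,0.09,0],"spin": -0.94},
  {"xyz": [0,0,0.2],"spin": 0},
  {"xyz": [0,0,0.2],"spin": 0},
  {"xyz": [0,0,0.19],"spin": 0},
])

```text
time: 42.85
tool_pos: [623.7, 164.4, 81.5]
tcp_rot: [-3.14, -0.001, 2.468]
contact_force: [-0.3, 0.1, -0.0]
grip_width: 41.3
finger_force: 0.0
```

Request:
jog_arm([
  {"xyz": [0,0,0],"spin": 0},
  {"xyz": [0,0,0],"spin": 0},
  {"xyz": [0,0,0],"spin": 0},
  {"xyz": [0,0,0],"spin": 0.7},
  {"xyz": [0,0,0],"spin": 0.7},
  {"xyz": [0,0,0],"spin": 0.7},
  {"xyz": [0,0,0],"spin": 0.7},
  {"xyz": [0,0,0],"spin": 0},
  {"xyz": [0,0,0],"spin": 0},
  {"xyz": [0,0,0],"spin": 0},
], gripper=0)

```text
time: 44.1
tool_pos: [625.3, 165.4, 84.2]
tcp_rot: [3.139, 0.001, 2.191]
contact_force: [3.3, 3.8, 1.4]
grip_width: 12.4
finger_force: 29.8
```

```bash
python3 o2.py
```

```text
44.15 [625.3 165.4  84.2] [3.139e+00 1.000e-03 2.191e+00] F [3.5 3.6 1.3] Mz [0.382 0.399] t6 [0.374 0.364]
```

Request:
jog_arm([
  {"xyz": [0,0,0],"spin": 0.7},
  {"xyz": [0,0,0],"spin": 0.7},
  {"xyz": [0,0,0],"spin": 0.7},
  {"xyz": [0,0,0],"spin": 0.7},
  {"xyz": [0,0,0],"spin": 0.7},
  {"xyz": [0,0,0],"spin": 0.5},
  {"xyz": [0,0,0],"spin": 0},
  {"xyz": [0,0,0],"spin": 0},
  {"xyz": [0,0,0],"spin": 0},
  {"xyz": [0,0,0],"spin": 0},
])

```text
time: 45.4
tool_pos: [625.9, 165.6, 84.2]
tcp_rot: [3.138, -0.0, 1.791]
contact_force: [6.2, 4.3, 0.1]
grip_width: 12.2
finger_force: 30.2
```

```bash
python3 o2.py
```

```text
45.45 [625.9 165.6  84.2] [ 3.138 -0.     1.791] F [6.4 4.9 0.4] Mz [0.491 0.443] t6 [0.486 0.486]
```

```bash
python3 plan.py "([624.341,165.014,83.54,1.79],[(624.341,165.014,83.54,1.79,2),(624.8,165,131,1.79,2),(491.5,91,131,2.35,10),(491.5,91,83.5,2.35,4),(491.5,91,83.5,2.35,2)])"
```

```text
[{"xyz":[0.0,0.0,-0.0],"spin":-0.0},{"xyz":[0.0,0.0,-0.0],"spin":-0.0},{"xyz":[-0.0,0.0,-0.3],"spin":-0.0},{"xyz":[-0.0,0.01,-0.29],"spin":-0.0},{"xyz":[-0.05,-0.18,-0.0],"spin":-0.56},{"xyz":[-0.04,-0.19,-0.0],"spin":-0.56},{"xyz":[-0.03,-0.19,-0.0],"spin":-0.56},{"xyz":[-0.02,-0.19,-0.0],"spin":-0.56},{"xyz":[-0.01,-0.19,-0.0],"spin":-0.56},{"xyz":[-0.0,-0.19,-0.0],"spin":-0.56}]
[{"xyz":[0.0,-0.19,-0.0],"spin":-0.56},{"xyz":[0.02,-0.19,-0.0],"spin":-0.56},{"xyz":[0.03,-0.19,-0.0],"spin":-0.56},{"xyz":[0.03,-0.19,-0.0],"spin":-0.56},{"xyz":[0.0,0.0,0.15],"spin":0.0},{"xyz":[0.0,0.0,0.15],"spin":0.0},{"xyz":[0.0,0.0,0.15],"spin":0.0},{"xyz":[0.0,0.0,0.14],"spin":0.0},{"xyz":[0.0,0.0,0.0],"spin":0.0},{"xyz":[0.0,0.0,0.0],"spin":0.0}]
end [491.688  90.787  83.54    2.35 ]
```

Request:
jog_arm([
  {"xyz": [0,0,0],"spin": 0},
  {"xyz": [0,0,0],"spin": 0},
  {"xyz": [0,0,-0.3],"spin": 0},
  {"xyz": [0,0.01,-0.29],"spin": 0},
  {"xyz": [-0.05,-0.18,0],"spin": -0.56},
  {"xyz": [-0.04,-0.19,0],"spin": -0.56},
  {"xyz": [-0.03,-0.19,0],"spin": -0.56},
  {"xyz": [-0.02,-0.19,0],"spin": -0.56},
  {"xyz": [-0.01,-0.19,0],"spin": -0.56},
  {"xyz": [0,-0.19,0],"spin": -0.56},
], gripper=45)

```text
time: 46.7
tool_pos: [543.2, 121.2, 130.3]
tcp_rot: [-3.139, -0.0, 2.127]
contact_force: [0.4, 0.7, 0.2]
grip_width: 41.4
finger_force: 0.0
```

Request:
jog_arm([
  {"xyz": [0,-0.19,0],"spin": -0.56},
  {"xyz": [0.02,-0.19,0],"spin": -0.56},
  {"xyz": [0.03,-0.19,0],"spin": -0.56},
  {"xyz": [0.03,-0.19,0],"spin": -0.56},
  {"xyz": [0,0,0.15],"spin": 0},
  {"xyz": [0,0,0.15],"spin": 0},
  {"xyz": [0,0,0.15],"spin": 0},
  {"xyz": [0,0,0.14],"spin": 0},
  {"xyz": [0,0,0],"spin": 0},
  {"xyz": [0,0,0],"spin": 0},
])

```text
time: 47.95
tool_pos: [492.1, 90.8, 83.6]
tcp_rot: [3.141, 0.0, 2.35]
contact_force: [-0.0, 0.7, 0.6]
grip_width: 41.4
finger_force: 0.0
```

Request:
jog_arm([
  {"xyz": [0,0,0],"spin": 0},
  {"xyz": [0,0,0],"spin": 0},
  {"xyz": [0,0,0],"spin": 0},
  {"xyz": [0,0,0],"spin": 0.7},
  {"xyz": [0,0,0],"spin": 0.7},
  {"xyz": [0,0,0],"spin": 0.7},
  {"xyz": [0,0,0],"spin": 0.7},
  {"xyz": [0,0,0],"spin": 0},
  {"xyz": [0,0,0],"spin": 0},
  {"xyz": [0,0,0],"spin": 0},
], gripper=0)

```text
time: 49.2
tool_pos: [492.3, 91.0, 83.7]
tcp_rot: [3.141, 0.0, 2.071]
contact_force: [1.4, 2.4, -0.2]
grip_width: 11.9
finger_force: 30.0
```

```bash
python3 o2.py
```

```text
49.25 [492.3  91.   83.7] [3.141 0.    2.07 ] F [ 2.1  3.1 -0.1] Mz [0.343 0.315] t6 [0.336 0.339]
```

Request:
jog_arm([
  {"xyz": [0,0,0],"spin": 0.7},
  {"xyz": [0,0,0],"spin": 0.7},
  {"xyz": [0,0,0],"spin": 0.7},
  {"xyz": [0,0,0],"spin": 0.7},
  {"xyz": [0,0,0],"spin": 0.7},
  {"xyz": [0,0,0],"spin": 0.7},
  {"xyz": [0,0,0],"spin": 0.3},
  {"xyz": [0,0,0],"spin": 0},
  {"xyz": [0,0,0],"spin": 0},
  {"xyz": [0,0,0],"spin": 0},
])

```text
time: 50.5
tool_pos: [492.6, 91.0, 83.7]
tcp_rot: [3.14, -0.0, 1.62]
contact_force: [3.8, 3.9, -0.6]
grip_width: 12.1
finger_force: 30.2
```

```bash
python3 o2.py
```

```text
50.55 [492.6  91.1  83.7] [ 3.14 -0.    1.62] F [ 3.6  4.1 -0.9] Mz [0.433 0.405] t6 [0.46 0.46]
```

Request:
jog_arm([
  {"xyz": [0,0,0],"spin": 0.4},
  {"xyz": [0,0,0],"spin": 0.4},
  {"xyz": [0,0,0],"spin": 0.3},
  {"xyz": [0,0,0],"spin": 0},
  {"xyz": [0,0,0],"spin": 0},
  {"xyz": [0,0,0],"spin": 0},
  {"xyz": [0,0,0],"spin": 0},
  {"xyz": [0,0,0],"spin": 0},
  {"xyz": [0,0,0],"spin": 0},
  {"xyz": [0,0,0],"spin": 0},
])

```text
time: 51.8
tool_pos: [492.7, 91.1, 83.7]
tcp_rot: [3.14, -0.0, 1.511]
contact_force: [4.2, 4.3, -1.9]
grip_width: 11.8
finger_force: 30.3
```

```bash
python3 o2.py
```

```text
51.85 [492.7  91.1  83.7] [ 3.14  -0.     1.511] F [ 4.2  4.1 -1.2] Mz [0.51  0.508] t6 [0.486 0.486]
```

All four screws read 0.479 to 0.487, about 36 N each. I'm letting go and lifting clear.

Request:
jog_arm([
  {"xyz": [0,0,0],"spin": 0},
  {"xyz": [0,0,0],"spin": 0},
  {"xyz": [0,0,0],"spin": 0},
  {"xyz": [0,0,-0.3],"spin": 0},
  {"xyz": [0,0,-0.3],"spin": 0},
  {"xyz": [0,0,-0.3],"spin": 0},
  {"xyz": [0,0,-0.3],"spin": 0},
  {"xyz": [0,0,0],"spin": 0},
  {"xyz": [0,0,0],"spin": 0},
  {"xyz": [0,0,0],"spin": 0},
], gripper=45)

```text
time: 53.1
tool_pos: [491.1, 90.7, 178.3]
tcp_rot: [-3.139, 0.0, 1.51]
contact_force: [-0.2, -0.2, 0.7]
grip_width: 41.3
finger_force: 0.0
```

```bash
python3 o.py; python3 -c "
from plant import bot
print(bot.close_job())"
```

```text
53.1 [491.1  90.7 178.3] [-3.1393e+00  3.0000e-04  1.5097e+00] F [-0.2 -0.2  0.7] M [ 0.001 -0.101  0.004] tau6 0.0 41.3 0.0
the job is handed in; nothing more can be done
None
```

I nipped all four screws crosswise (0, 2, 1, 3), then tightened them firmly crosswise (3, 1, 0, 2) to about 36 N each, judged from torque, let go and handed the job in at 53 s; no verdict came back.

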